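# Lock the corner fixing of a microscope's anti-vibration platform

### The arm

A 6-joint arm with a two-finger parallel gripper is mounted at the origin on the work surface. World frame = base frame: x ahead of the robot, y to its left, z up, the work surface at z = 0. Lengths are in m, angles in rad, forces in N, time in s.
With the tool pointing down it reaches from about 0.25 to 0.8 m from the base axis. Payload 3.9 kg.
Tool frame: the origin (TCP) lies on the centre line of the jaws, within the pads' length; the fingertips stand bot.nose_length ahead of it and the grasp point (between the pads) lies 6 mm ahead of it (bot.nose_length is the distance from the TCP to the fingertips, in m); z points along the fingers, y is the direction in which the jaws open and shut (so a half turn about z gives the same grasp; the last joint's range is limited). The gripper opens to 85 mm and grips with 20 to 120 N. Pads are 22 mm wide; open, the fingers measure 114 mm over their backs; the gripper's body (76 mm by 85 mm) begins 54 mm behind the grasp point. The pads swing forward as they close: fully open they stand 13 mm farther back than shut.
Start: joints at [-1.19, 0.26, -0.138, 1.173, 0, 1.571], TCP at [0.195, -0.487, 0.256] pointing down, gripper open.
Joint ranges: [-2.78, 2.78], [-0.83, 1.72], [-1.28, 1.37], [-1.9, 2.12], [-1.57, 1.48], [-3.14, 3.14]. Speed limits (rad/s): [2.57, 2.57, 3.14, 3.14, 3.14, 3.14].

### API

Orientations are given as a unit quaternion [w, x, y, z].
In Python, from plant import readout, vision, job, bot gives the robot as it stands.
- The arm moves only by the tool send_rows, never from a script. Its argument "deltas" is one flat list of numbers, 6 for each row, row after row: the shift along the world's x, y, z normalised to -1 to 1, where 1 is 0.1 m, then the turn, a rotation vector about the world's x, y, z normalised to -1 to 1, where 1 is 90 degrees. In form: [x, y, z, ax, ay, az, x, y, z, ax, ay, az, ...]. A call has 1 to 12 rows; each row is the pose to reach, as a shift and turn from the pose commanded when the call began; what a row does not reach only later rows make up. A row lasts 1/10 s, in which the tool goes at most 50 mm and 8.59 degrees, less where a joint would pass 70% of its speed; a pose out of reach is approached as far as the arm can. A call with a number of a shift or a turn outside -1 to 1 is refused whole. A call with a gripper value outside its range is refused whole. "claw" is the gripper command: -1 is shut, 1 is fully open, values between are in proportion, set as the call begins (left out, the last holds). The fingers move at their own pace and stop on an object; the grip force is fixed at half the most. Time passes only in rows, so rows that repeat a pose let the fingers close. It gives the time, the measured TCP pose, the force and the opening at its end, in the units of the state.
- readout.get_obs(): the state, without advancing time (a new reading comes with each control period).
- vision.capture(name): name is "scene" or "top" or "wrist"; returns a dict with "color" (420x560x3 uint8, red, green, blue), "z_map" (420x560 float32, m along the optical axis (not along the pixel's ray), 0 where there is no reading), "vertical_fov" (degrees; the focal length in pixels is half the picture's height over the tangent of half this angle, whatever the lens; pixels are square), "cx", "cy" (the principal point, pixels), "R" (3x3) and "t" (3): a world point X has camera coordinates R X + t; the wrist camera has in their place "tool_from_camera" (4x4, takes a point from camera to tool coordinates, whose origin is the TCP and whose axes are the flange's). Camera axes: x right, y down, z forward; pixel columns grow to the right and rows downward; lengths in m; the calibration is good to about 2 mm. A picture is of the moment at which its call begins: read the wrist's pose just before it.
- job.hand_in(): hands the job in, once; it reports no verdict.
The state is a dict: "clock": time; "q": joint angles; "joint_vel": joint speeds; "tau": joint torques, N m; "ee_pos": TCP position; "tcp_rot": TCP orientation; "wrist_force": force on the tool from outside, world axes, zero at the start; "wrist_torque": the same for the moment, N m; "gripper_width": opening from 0.0 (shut) to 1.0 (fully open).
Only numpy, scipy, OpenCV 4.12 (cv2) and the standard library are available. Lean on these libraries where they do the work, as an engineer would, in place of code of your own. Each camera call takes 0.05 s, during which the arm holds its last target.

### The job

The microscope stands on an anti-vibration platform, and one of the platform's two corner fixings nearest the robot is not locked yet: its lock nut, the upper of the two hex nuts on the stud, still stands a few millimetres above the lower one that it has to lock. Run the lock nut down the stud and tighten it against the lower nut to about 0.4 N m (firmly finger-tight), never beyond 0.65 N m, which would tear the rubber mount that carries the stud. Then let go, with the microscope, its platform and the things on the bench left undisturbed.

Things in the scene. Friction and masses are not known exactly. Their poses are not given: they have to be found in the camera images.
- open_mount: the fixing to be locked: upright steel stud, 20 mm thick, right-hand thread, 4 mm per turn, and on it the lower hex nut, 36 mm across flats, 16 mm high, which does not turn. That nut was screwed down on a rubber washer to level the platform: its top face, where the lock nut lands, is somewhere 19 to 20.2 mm above this origin. Origin on the axis at the plate's top face, z up; stud end at 52 mm
- lock_nut: the upper hex nut on that stud, steel, 36 mm across flats, 41.6 across corners, 14 mm high; origin on the axis at its underside, z up, x through a corner. Starts 22.2 to 23.4 mm above open_mount's origin. Clockwise from above it goes down 0.64 mm per rad against 0.06 N m. From the touch the torque rises steeply, to 0.4 N m within about half a radian; let go, it stays
- done_mount: the platform's other near corner fixing, the same parts, already locked (nuts touching), nothing on it turns. Origin on its stud's axis at the plate's top face. Which of the two near corners is which changes
- platform: anti-vibration platform, fixed: plate 300 mm (x) by 420 mm (y), top face 48 to 53 mm above the bench, with a white stereo microscope 380 mm tall on it, within y = -95 to +95 mm, eyepieces to +x. Origin 48 mm below the plate's top face, under its centre. Studs at x = -120 or +120 mm, y = -180 or +180 mm: the near two (x = -120) are open_mount and done_mount, the far two are locked
- petri_dish: glass petri dish, 92 mm in diameter, 18 mm high, loose on the bench; bystander. Origin under its centre
- oil_bottle: small brown glass bottle, 32 mm in diameter, 62 mm tall, loose on the bench; bystander. Origin under its centre
- spanner: steel open-ended spanner, 200 mm long, 10 mm thick, loose on the bench; bystander. Origin under the middle of its shank, x along the shank
- slide_box: flat grey and black box of glass slides, 87 by 102 by 34 mm, loose on the bench; bystander. Origin under its centre

How it is judged:
On the way:
1. the lock nut has been run down to the lower hex nut and touches it (contact force between lock_nut and open_mount above 2 N), for 0.05 s.
At the end, for the whole second after the job is handed in: the lock nut, let go and at rest, is jammed on the lower hex nut: their faces press on one another with 30 to 85 N (tightened to roughly 0.28 to 0.65 N m; 0.4 N m gives about 50 N) (contact force between lock_nut and open_mount between 30 and 85 N and angular speed of lock_nut below 0.1 rad/s); the robot touches nothing.
It fails at once if the lock nut is overtightened: its face presses on the lower nut with more than 85 N (roughly 0.65 N m) (contact force between lock_nut and open_mount above 85 N).
It fails at once if the microscope or its platform is knocked: pushed with more than 10 N by the robot (contact force between any of the fingers, the arm and platform above 10 N).
It fails at once if a thing on the bench (petri dish, bottle, spanner, slide box) is moved more than 25 mm (distance of any of petri_dish, oil_bottle, spanner, slide_box from where it was at the start of the episode above 0.025 m).
It also fails if it takes over 72 s, if anything falls off the work surface, if the arm or the gripper's body presses on something with over 40 N, if the wrist force passes 120 N, or if a joint passes its speed limit or range.

## Working session

There is one attempt and no reset: what is moved stays moved. The work goes in short steps, Python scripts to look and compute and a tool call to move; the robot and the scene stay as the last step left them, time stands still between calls to the robot, and variables do not carry over. Pictures are saved under pics/ and viewed, and the job is handed in when it is done.

Besides the shell and the picture viewer there is one more tool, called after "Call:" as name(argument=value, ...), one argument or row to a line, values as JSON. send_rows: Moves the arm, as the interface text tells. Its arguments: {"type":"object","properties":{"deltas":{"type":"array","items":{"type":"number"}},"claw":{"type":"number"}},"required":["deltas"]}

```bash
ls; mkdir -p pics; python3 - <<'E'
from plant import readout, vision, job, bot
import cv2,pickle
print(readout.get_obs(), bot.nose_length)
for n in ["scene","top","wrist"]:
    c=vision.capture(n); pickle.dump(c,open(f"{n}0.pkl","wb"))
    cv2.imwrite(f"pics/{n}0.png",c["color"][:,:,::-1])
    print(n,{k:v for k,v in c.items() if k not in("color","z_map")})
E
```

```text
pics
{'clock': 0.0, 'q': array([-1.19000358e+00,  2.60674928e-01, -1.39412325e-01,  1.17269618e+00,
       -1.69281774e-05,  1.57081001e+00]), 'joint_vel': array([ 8.80417462e-04, -9.87375629e-05, -7.51509479e-04,  7.12625328e-06,
        1.11030140e-03,  1.83797678e-05]), 'tau': array([ 1.89021805e-03, -4.05675066e+01,  2.53924066e+01,  1.86986063e-02,
        1.70878398e-04,  2.91339113e-06]), 'ee_pos': array([ 0.19487264, -0.48679076,  0.25545326]), 'tcp_rot': array([-9.73995434e-04,  9.81930108e-01,  1.89241317e-01, -1.96345790e-04]), 'wrist_force': array([-0.22240535, -0.44228817, -0.43670056]), 'wrist_torque': array([0.00776298, 0.00529011, 0.04187067]), 'gripper_width': 1.0005782321188215} 0.025
scene {'vertical_fov': 53.73904351021037, 'cx': 280.22840887221304, 'cy': 206.39092718791693, 'R': array([[ 0.99575948, -0.09145338, -0.009967  ],
       [-0.08001538, -0.80753352, -0.58436902],
       [ 0.04539384,  0.5826885 , -0.81142683]]), 't': array([-0.56881689,  0.10137623,  1.02788987])}
top {'vertical_fov': 53.53813245952901, 'cx': 277.35407701892245, 'cy': 214.054734343059, 'R': array([[ 0.01198242, -0.99979666, -0.01621889],
       [-0.98898165, -0.00945621, -0.14773586],
       [ 0.14755245,  0.01781041, -0.98889386]]), 't': array([0.01674368, 0.56361436, 0.98522654])}
wrist {'vertical_fov': 66.81128589052497, 'cx': 282.78483524062096, 'cy': 208.39307761860863, 'tool_from_camera': array([[-5.73681645e-04, -9.61474375e-01, -2.74893975e-01,
         7.02057945e-02],
       [ 9.99999778e-01, -6.45080929e-04,  1.69328068e-04,
         1.38196761e-04],
       [-3.40133459e-04, -2.74893817e-01,  9.61474531e-01,
        -1.17324875e-01],
       [ 0.00000000e+00,  0.00000000e+00,  0.00000000e+00,
         1.00000000e+00]])}
```

View pics/scene0.png

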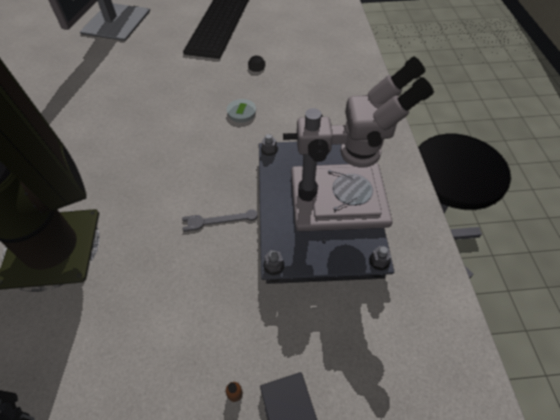

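View pics/top0.png

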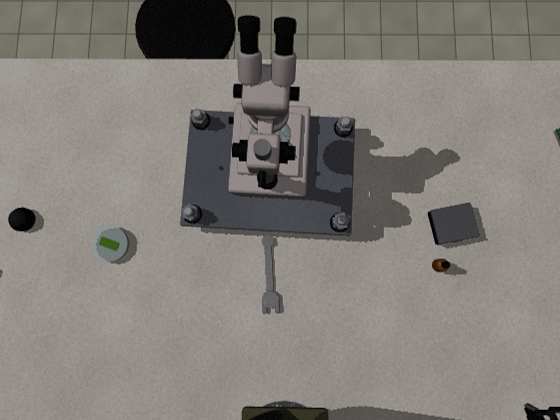

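View pics/wrist0.png

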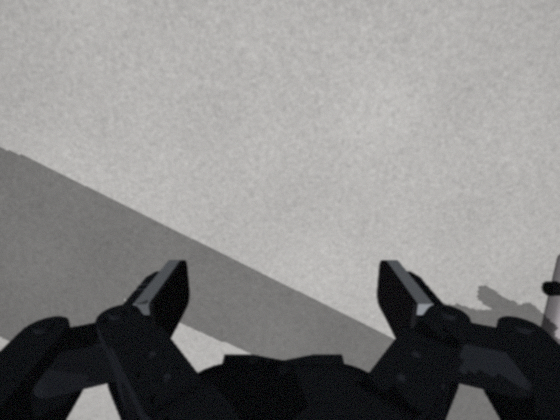

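The top view shows the near mounts at about (191,213) on the +y side and (341,221) on the -y side. The scene view has them at (268,147) and (274,261). I'll zoom in on both.

```bash
cat > h.py <<'E'
import numpy as np,cv2,pickle
def f(c): return c["color"].shape[0]/2/np.tan(np.radians(c["vertical_fov"])/2)
def ray(c,u,v,R=None,t=None):
    R=c["R"] if R is None else R; t=c["t"] if t is None else t
    d=R.T@np.array([(u-c["cx"])/f(c),(v-c["cy"])/f(c),1.]); return -R.T@t,d
def onz(c,u,v,z,**k):
    o,d=ray(c,u,v,**k); return o+d*(z-o[2])/d[2]
def proj(c,X,R=None,t=None):
    R=c["R"] if R is None else R; t=c["t"] if t is None else t
    p=R@np.asarray(X,float)+t; return np.array([p[0]/p[2]*f(c)+c["cx"],p[1]/p[2]*f(c)+c["cy"]])
def cloud(c,R=None,t=None):
    R=c["R"] if R is None else R; t=c["t"] if t is None else t
    h,w=c["z_map"].shape; v,u=np.mgrid[:h,:w]; z=c["z_map"]
    P=np.stack([(u-c["cx"])/f(c)*z,(v-c["cy"])/f(c)*z,z],-1)
    return (P-t)@R
from scipy.spatial.transform import Rotation as Ro
def wristRt(c,o):
    q=o["tcp_rot"]; T=np.eye(4);T[:3,:3]=Ro.from_quat([q[1],q[2],q[3],q[0]]).as_matrix();T[:3,3]=o["ee_pos"]
    M=np.linalg.inv(T@c["tool_from_camera"]); return M[:3,:3],M[:3,3]
E
python3 - <<'E'
from h import *
S=pickle.load(open("scene0.pkl","rb"));T=pickle.load(open("top0.pkl","rb"))
def crop(c,u,v,r=30): return cv2.resize(c["color"][v-r:v+r,u-r:u+r,::-1],(400,400),interpolation=cv2.INTER_CUBIC)
a=np.hstack([crop(S,268,147),crop(S,274,261)]);cv2.imwrite("pics/c1.png",np.clip(a.astype(float)*1.6,0,255))
a=np.hstack([crop(T,191,213),crop(T,341,221)]);cv2.imwrite("pics/c2.png",np.clip(a.astype(float)*1.6,0,255))
P=cloud(T)
for n,(u,v) in dict(L=(191,213),R=(341,221)).items():
    p=P[v-25:v+25,u-25:u+25].reshape(-1,3); m=(p[:,2]>.085)
    print(n,m.sum(),p[m].mean(0),p[:,2].max(), np.median(p[(p[:,2]>.03)&(p[:,2]<.06)][:,2]))
    print(np.round(np.histogram(p[:,2],bins=np.arange(0.03,.12,.003))[0]))
E
```

```text
L 96 [0.54736988 0.21138312 0.17691147] 1.0578220898265767 0.04932638811379454
[  0   0   0   2  22 265 590 187  42  11   2   8   3   4   4   7  22  65
  44   6   0   3  11  36  15   0   0   0   0]
R 179 [ 0.53685273 -0.12192162  0.12962211] 1.0578220898265767 0.049099778041673356
[  0   0   0   2  34 343 582 174  28  11   4   3   9   2   1   6   3  18
  74  53   1   2  15  38   9   0   0   0   0][ WARN:0@0.535] global loadsave.cpp:1063 imwrite_ Unsupported depth image for selected encoder is fallbacked to CV_8U.
```

View pics/c1.png

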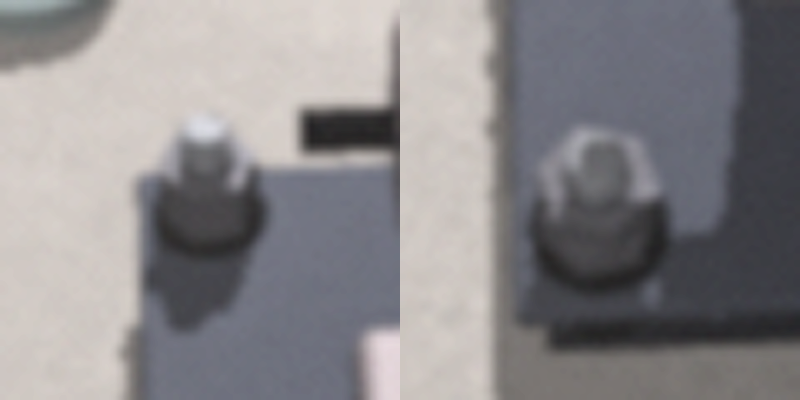

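View pics/c2.png

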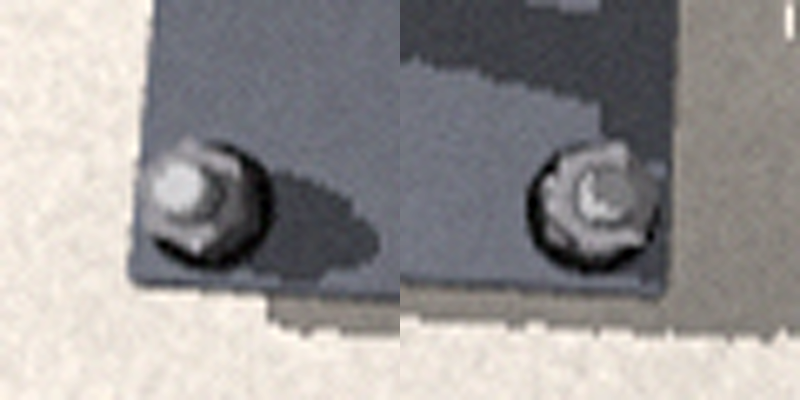

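```bash
python3 - <<'E'
from h import *
S=pickle.load(open("scene0.pkl","rb"));T=pickle.load(open("top0.pkl","rb"))
P=cloud(T);Q=cloud(S)
for nm,C,pts in (("top",P,dict(L=(191,213),R=(341,221),FL=(199,118),FR=(345,126))),("scene",Q,dict(L=(268,147),R=(274,261),FR=(381,258)))):
  for n,(u,v) in pts.items():
    p=C[v-18:v+18,u-18:u+18].reshape(-1,3)
    r=p[(p[:,2]>.094)&(p[:,2]<.108)]; c=r.mean(0)
    d=np.hypot(*(p[:,:2]-c[:2]).T)
    nt=p[(d<.022)&(p[:,2]>.077)&(p[:,2]<.093)]; pl=p[(d>.032)&(d<.06)&(p[:,2]>.035)&(p[:,2]<.06)]
    print(nm,n,"stud",len(r),c.round(4),"nut",len(nt),nt.mean(0).round(4),np.percentile(nt[:,2],[10,50,90]).round(4),"plate",np.median(pl[:,2]).round(4))
print("tops: pix L, R", onz(T,188.5,210.5,.101), onz(T,343,218.5,.101))
print("platform corners", [onz(T,u,v,.049).round(3) for u,v in((188,112),(355,118),(351,235),(181,226))])
for n,(u,v) in dict(petri=(113,245),bott=(440,265),box=(454,223),sp=(269,275)).items(): print(n,onz(T,u,v,.01).round(3))
E
```

```text
top L stud 63 [0.5595 0.2307 0.1007] nut 138 [0.5585 0.2289 0.0832] [0.0802 0.0835 0.0858] plate 0.0491
top R stud 64 [ 0.5424 -0.1276  0.1   ] nut 151 [ 0.5415 -0.1267  0.086 ] [0.0834 0.0862 0.0884] plate 0.0489
top FL stud 59 [0.7982 0.2192 0.1003] nut 125 [0.7954 0.2174 0.083 ] [0.0803 0.0829 0.0863] plate 0.0494
top FR stud 54 [ 0.7813 -0.1391  0.1005] nut 135 [ 0.7785 -0.1381  0.083 ] [0.0797 0.0828 0.0861] plate 0.0487
scene L stud 42 [0.5618 0.227  0.0998] nut 100 [0.5619 0.2231 0.0831] [0.0797 0.0826 0.0884] plate 0.049
scene R stud 69 [ 0.5447 -0.1313  0.1005] nut 168 [ 0.545  -0.1354  0.0857] [0.0818 0.0861 0.0882] plate 0.0491
scene FR stud 67 [ 0.7839 -0.1423  0.1004] nut 162 [ 0.7816 -0.1461  0.083 ] [0.08   0.0827 0.0869] plate 0.0486
tops: pix L, R [0.56100712 0.22938714 0.101     ] [ 0.54564857 -0.13032671  0.101     ]
platform corners [array([0.824, 0.254, 0.049]), array([ 0.81 , -0.171,  0.049]), array([ 0.513, -0.157,  0.049]), array([0.531, 0.258, 0.049])]
petri [0.485 0.439 0.01 ]
bott [ 0.444 -0.382  0.01 ]
box [ 0.55  -0.422  0.01 ]
sp [0.414 0.042 0.01 ]
```

The lock nut on the -y mount sits about 3 mm higher than the nut tops on the three locked mounts: 86 mm against 83 mm, in both views. So open_mount is the -y one, at about (0.5435, -0.1295). I'll move over it.

Call:
send_rows(
  deltas=[1,1,0,0,0,0.3,1,1,0,0,0,0.3,1,1,0,0,0,0.3,1,1,0,0,0,0.3],
  claw=1,
)

```text
clock: 0.55
ee_pos: [0.2975, -0.3841, 0.2561]
tcp_rot: [-0.001, 0.909, 0.417, 0.001]
wrist_force: [-0.3, -0.6, 0.2]
gripper_width: 1.001
```

Call:
send_rows(
  deltas=[1,1,0,0,0,0.3,1,1,0,0,0,0.3,1,1,0,0,0,0.3,1,1,0,0,0,0.3],
)

```text
clock: 0.95
ee_pos: [0.3976, -0.2851, 0.2561]
tcp_rot: [-0.0, 0.787, 0.617, 0.001]
wrist_force: [0.6, -1.3, 0.7]
gripper_width: 0.997
```

Call:
send_rows(
  deltas=[1,1,0,0,0,0.3,1,1,0,0,0,0.3,1,1,0,0,0,0.3,1,1,0,0,0,0.3],
)

```text
clock: 1.35
ee_pos: [0.4979, -0.1857, 0.2559]
tcp_rot: [0.0, 0.622, 0.783, 0.001]
wrist_force: [-0.4, -0.1, -0.1]
gripper_width: 0.997
```

```bash
python3 - <<'E'
from plant import readout
o=readout.get_obs()
print({k:(v.round(4) if hasattr(v,'round') else v) for k,v in o.items()})
E
```

```text
{'clock': 1.35, 'q': array([-3.5750e-01,  2.7030e-01, -1.2480e-01,  1.1745e+00,  1.0000e-03,
        9.8400e-01]), 'joint_vel': array([-0.065 , -0.0219, -0.0375,  0.0247, -0.0539, -0.1812]), 'tau': array([ 1.66610e+00, -4.07006e+01,  2.57925e+01, -1.49900e-01,
        3.41900e-01, -3.09000e-02]), 'ee_pos': array([ 0.4979, -0.1857,  0.2559]), 'tcp_rot': array([4.000e-04, 6.215e-01, 7.834e-01, 6.000e-04]), 'wrist_force': array([-0.3863, -0.0654, -0.0629]), 'wrist_torque': array([-0.0322,  0.031 ,  0.004 ]), 'gripper_width': 0.9968884895760651}
```

Call:
send_rows(
  deltas=[0.46,0.56,-0.5,0,0,1,0.46,0.56,-0.5,0,0,1,0.46,0.56,-0.5,0,0,1,0.46,0.56,-0.5,0,0,1,0.46,0.56,-0.5,0,0,1,0.46,0.56,-0.5,0,0,1,0.46,0.56,-0.5,0,0,1,0.46,0.56,-0.5,0,0,1,0.46,0.56,-0.5,0,0,1,0.46,0.56,-0.5,0,0,1,0.46,0.56,-0.5,0,0,1,0.46,0.56,-0.5,0,0,1],
)

```text
clock: 2.55
ee_pos: [0.5403, -0.1332, 0.2061]
tcp_rot: [-0.001, -0.11, 0.994, -0.0]
wrist_force: [0.6, 0.3, 0.1]
gripper_width: 1.004
```

```bash
python3 - <<'E'
from plant import readout,vision
import pickle,cv2
o=readout.get_obs()
c=vision.capture("wrist"); pickle.dump((c,o),open("wrist1.pkl","wb"))
cv2.imwrite("pics/wrist1.png",c["color"][:,:,::-1])
print({k:(v.round(4) if hasattr(v,'round') else v) for k,v in o.items()})
E
```

```text
{'clock': 2.55, 'q': array([-2.4120e-01,  3.3920e-01, -1.5790e-01,  1.0746e+00, -9.0000e-04,
       -4.6130e-01]), 'joint_vel': array([ 0.0071, -0.0007,  0.0018, -0.0024,  0.0036,  0.0504]), 'tau': array([ 1.66700e-01, -4.42731e+01,  2.46969e+01,  1.60000e-03,
        7.90000e-03, -3.32200e-01]), 'ee_pos': array([ 0.5403, -0.1332,  0.2061]), 'tcp_rot': array([-5.000e-04, -1.098e-01,  9.940e-01, -3.000e-04]), 'wrist_force': array([0.6159, 0.26  , 0.0682]), 'wrist_torque': array([-0.0131,  0.0269, -0.0234]), 'gripper_width': 1.0039453405929228}
```

View pics/wrist1.png

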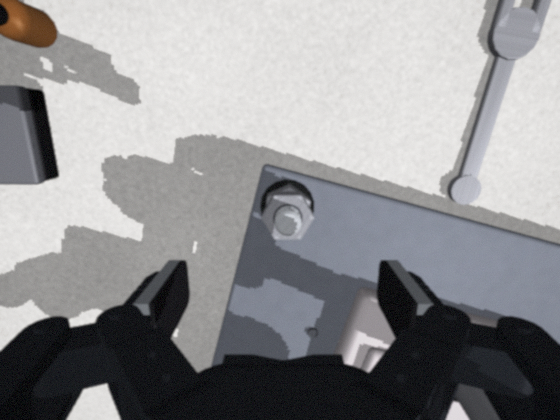

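```bash
python3 - <<'E'
from h import *
c,o=pickle.load(open("wrist1.pkl","rb")); R,t=wristRt(c,o)
u,v,r=288,215,34
k=600/(2*r)
im=cv2.resize(c["color"][v-r:v+r,u-r:u+r,::-1],(600,600),interpolation=cv2.INTER_CUBIC)
cv2.imwrite("pics/c3.png",np.clip(im*1.4,0,255).astype(np.uint8))
print("scale",k,"origin",u-r,v-r)
C=cloud(c,R,t); p=C[v-r:v+r,u-r:u+r].reshape(-1,3)
s=p[(p[:,2]>.094)&(p[:,2]<.11)];cc=s.mean(0)
d=np.hypot(*(p[:,:2]-cc[:2]).T)
n=p[(d<.023)&(d>.011)&(p[:,2]>.08)&(p[:,2]<.092)]; 
pl=p[(p[:,2]>.04)&(p[:,2]<.056)]
print(len(s),cc,len(n),n.mean(0),np.median(n[:,2]),np.median(pl[:,2]))
(x,y),(w,h),a=cv2.minAreaRect((n[:,:2]*1000).astype(np.float32)); print(x,y,w,h,a)
# hex orientation: 6th harmonic on top-face point outline by angle
m=n.mean(0); 
E
```

```text
scale 8.823529411764707 origin 254 181
584 [ 0.54394532 -0.12924072  0.10114477] 1099 [ 0.54294749 -0.12952661  0.08683328] 0.08705901120435677 0.0501009295165373
545.2844848632812 -128.9154815673828 41.47887420654297 36.269290924072266 42.85688018798828
```

View pics/c3.png

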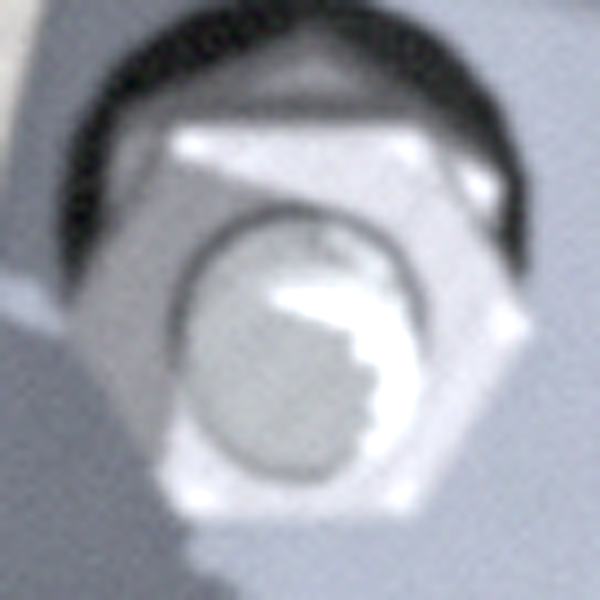

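Upper nut's top face corners in the crop are (175,130), (425,128), (525,328), (410,515), (185,510) and (68,325). The lower nut shows behind it, turned by about 30°. Next I'll work out the hex angle and centre.

```bash
python3 - <<'E'
from h import *
c,o=pickle.load(open("wrist1.pkl","rb")); R,t=wristRt(c,o)
V=np.array([(175,130),(425,128),(525,328),(410,515),(185,510),(68,325)])/8.8235-.44+[254,181]
W=np.array([onz(c,u,v,.087,R=R,t=t) for u,v in V]); ctr=W.mean(0); print(ctr, np.hypot(*(W-ctr)[:,:2].T))
a=np.unwrap(np.arctan2(*(W-ctr)[:,1::-1].T)); print(np.degrees(a)); 
z=np.exp(6j*a).mean(); ac=np.degrees(np.angle(z))/6; print("corner ang mod60",ac, abs(z))
q=o["tcp_rot"]; psi=2*np.arctan2(q[2],q[1]); print("psi",np.degrees(psi)%360)
cs=np.array([(x,y) for x,y in [(300,360)]])/8.8235-.44+[254,181]
print("stud top",onz(c,*cs[0],.1015,R=R,t=t))
# jaw axis must be corner+30 mod 60: psi+90 = ac+30 -> psi = ac mod 60
print("psi options",[(ac+60*k) for k in range(-1,7)])
E
```

```text
[ 0.54492793 -0.12872832  0.087     ] [0.02069667 0.02095761 0.02004325 0.02059206 0.02015183 0.02030053]
[-136.25210853 -198.81460013 -258.15654114 -317.88291891 -377.49451933
 -437.45884873]
corner ang mod60 -17.676990324531804 0.9966440108958213
psi 192.61030313515724
stud top [ 0.54341003 -0.12909696  0.1015    ]
psi options [np.float64(-77.6769903245318), np.float64(-17.676990324531804), np.float64(42.3230096754682), np.float64(102.3230096754682), np.float64(162.3230096754682), np.float64(222.3230096754682), np.float64(282.3230096754682), np.float64(342.3230096754682)]
```

Call:
send_rows(
  deltas=[0.3,0.3,0,0,0,0.83,0.3,0.3,0,0,0,0.83,0.3,0.3,0,0,0,0.83,0.3,0.3,0,0,0,0.83,0.3,0.3,0,0,0,0.83,0.3,0.3,0,0,0,0.83,0.3,0.3,0,0,0,0.83,0.3,0.3,0,0,0,0.83,0.3,0.3,0,0,0,0.83],
)

```text
clock: 3.5
ee_pos: [0.5707, -0.1024, 0.2062]
tcp_rot: [-0.0, -0.692, 0.722, 0.0]
wrist_force: [0.6, -0.2, 0.5]
gripper_width: 0.999
```

Call:
send_rows(
  deltas=[0,0,-0.2,0,0,0.83,0,0,-0.2,0,0,0.83,0,0,-0.2,0,0,0.83,0,0,-0.2,0,0,0.83,0,0,-0.2,0,0,0.83,0,0,-0.2,0,0,0.83,0,0,-0.2,0,0,0.83,0,0,-0.2,0,0,0.83,0,0,-0.2,0,0,0.83,0,0,-0.2,0,0,0.83,0,0,-0.2,0,0,0.83],
)

```text
clock: 4.6
ee_pos: [0.5709, -0.102, 0.1862]
tcp_rot: [0.0, 0.988, -0.157, -0.0]
wrist_force: [-0.0, -0.5, -0.2]
gripper_width: 0.998
```

```bash
cat > look.py <<'E'
import sys
from plant import readout,vision
from h import *
n=sys.argv[1]
o=readout.get_obs()
c=vision.capture("wrist"); pickle.dump((c,o),open(n+".pkl","wb"))
cv2.imwrite(f"pics/{n}.png",c["color"][:,:,::-1])
q=o["tcp_rot"]; print("psi",np.degrees(2*np.arctan2(q[2],q[1]))%360)
print({k:(v.round(4) if hasattr(v,'round') else v) for k,v in o.items()})
E
python3 look.py wrist2
```

```text
psi 341.98081489348954
{'clock': 4.6, 'q': array([-1.7670e-01,  3.8980e-01, -1.3350e-01,  1.0478e+00, -2.0000e-04,
       -3.0038e+00]), 'joint_vel': array([ 0.0041, -0.0001, -0.001 , -0.0004,  0.0015, -0.0098]), 'tau': array([-1.43000e-02, -4.68086e+01,  2.44328e+01,  4.50000e-03,
       -2.80000e-03, -1.66000e-02]), 'ee_pos': array([ 0.5709, -0.102 ,  0.1862]), 'tcp_rot': array([ 1.000e-04,  9.877e-01, -1.566e-01, -1.000e-04]), 'wrist_force': array([-0.0335, -0.4853, -0.1562]), 'wrist_torque': array([-0.0245,  0.0248, -0.0607]), 'gripper_width': 0.9980410437880768}
```

View pics/wrist2.png

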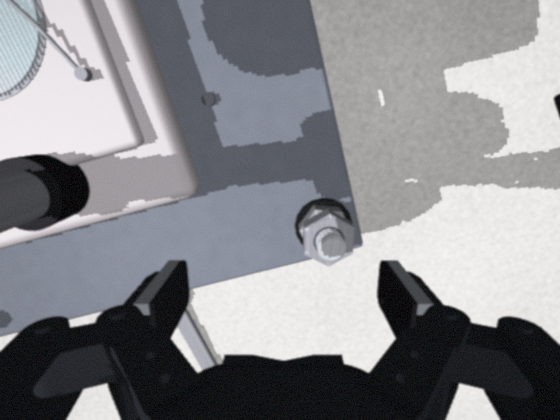

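I entered 30 mm instead of 3 mm for that shift; nothing was touched. The nut shows at about (327,236), with flats facing left and right as needed. I'll re-measure from this second view.

```bash
python3 - <<'E'
from h import *
c,o=pickle.load(open("wrist2.pkl","rb")); R,t=wristRt(c,o)
u,v,r=328,235,34
im=cv2.resize(c["color"][v-r:v+r,u-r:u+r,::-1],(600,600),interpolation=cv2.INTER_CUBIC)
cv2.imwrite("pics/c4.png",np.clip(im*1.4,0,255).astype(np.uint8))
C=cloud(c,R,t); p=C[v-r:v+r,u-r:u+r].reshape(-1,3)
s=p[(p[:,2]>.096)&(p[:,2]<.11)];cc=s.mean(0)
d=np.hypot(*(p[:,:2]-cc[:2]).T)
n=p[(d<.023)&(d>.0125)&(p[:,2]>.08)&(p[:,2]<.092)]
pl=p[(p[:,2]>.04)&(p[:,2]<.056)]
print(len(s),cc,len(n),np.median(n[:,2]),np.median(pl[:,2]))
E
```

```text
639 [ 0.5462731  -0.12837026  0.10129496] 1067 0.08683267999211845 0.05024700224547206
```

View pics/c4.png

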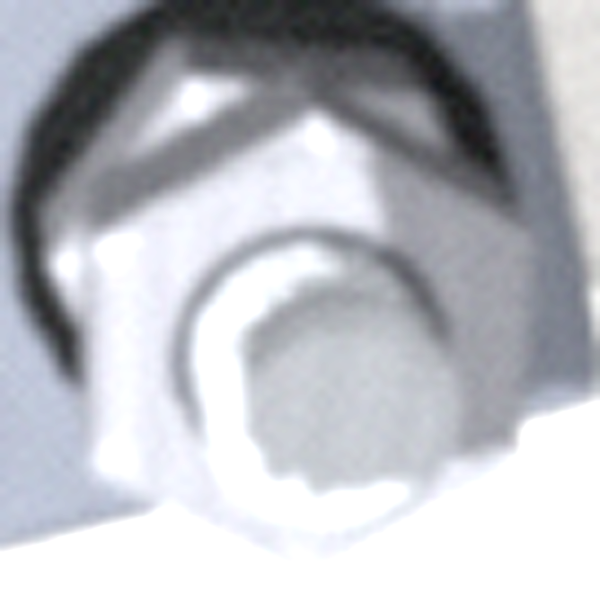

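```bash
python3 - <<'E'
from h import *
c,o=pickle.load(open("wrist2.pkl","rb")); R,t=wristRt(c,o)
V=np.array([(312,115),(525,225),(520,445),(310,555),(98,470),(95,240)])/8.8235-.44+[294,201]
W=np.array([onz(c,u,v,.087,R=R,t=t) for u,v in V]); ctr=W.mean(0); print(ctr, np.hypot(*(W-ctr)[:,:2].T))
a=np.arctan2(*(W-ctr)[:,1::-1].T); z=np.exp(6j*a).mean();print("corner",np.degrees(np.angle(z))/6,abs(z))
print("stud", onz(c,*(np.array([350,385])/8.8235-.44+[294,201]),.1015,R=R,t=t))
E
```

```text
[ 0.54602107 -0.12887718  0.087     ] [0.01976851 0.02002482 0.02000802 0.01903669 0.02060078 0.02007192]
corner -15.589498629553928 0.9969352441332785
stud [ 0.54795325 -0.13055849  0.1015    ]
```

Call:
send_rows(
  deltas=[-0.254,-0.268,0,0,0,0.015,-0.254,-0.268,-0.3,0,0,0.015,-0.254,-0.268,-0.54,0,0,0.015,-0.254,-0.268,-0.54,0,0,0.015,-0.254,-0.268,-0.54,0,0,0.015,-0.254,-0.268,-0.54,0,0,0.015],
  claw=0.15,
)

```text
clock: 5.25
ee_pos: [0.5468, -0.1284, 0.1337]
tcp_rot: [0.0, 0.99, -0.143, 0.001]
wrist_force: [0.3, 0.2, -0.3]
gripper_width: 0.572
```

```bash
python3 look.py wrist3
```

```text
psi 343.5424109700237
{'clock': 5.25, 'q': array([-0.2305,  0.3985, -0.2683,  0.9017, -0.    , -3.0849]), 'joint_vel': array([ 0.003 , -0.0066,  0.0073, -0.0017,  0.0006, -0.0032]), 'tau': array([-8.76000e-02, -4.50425e+01,  2.23213e+01,  5.90000e-02,
       -4.40000e-03,  5.40000e-03]), 'ee_pos': array([ 0.5468, -0.1284,  0.1337]), 'tcp_rot': array([ 1.000e-04,  9.897e-01, -1.431e-01,  1.100e-03]), 'wrist_force': array([ 0.304 ,  0.2452, -0.2718]), 'wrist_torque': array([-0.0103,  0.0051, -0.0264]), 'gripper_width': 0.5715437439782406}
```

View pics/wrist3.png

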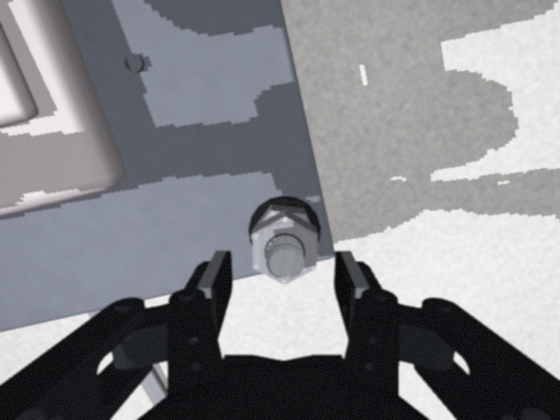

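The fingertips are at about (222,252) and (344,252), evenly either side of the nut at (284,245). I'll use the depth map to get the tip height relative to the TCP.

```bash
python3 - <<'E'
from h import *
c,o=pickle.load(open("wrist3.pkl","rb")); R,t=wristRt(c,o)
C=cloud(c,R,t); M=c["tool_from_camera"]
Rt=np.linalg.inv(M); T=cloud(c,Rt[:3,:3],Rt[:3,3])
for nm,(a,b) in dict(l=(180,235),r=(332,388)).items():
    p=T[235:330,a:b].reshape(-1,3); p=p[(p[:,2]>-.04)&(p[:,2]<.04)&(abs(p[:,1])<.05)&(abs(p[:,0])<.014)]
    print(nm,len(p),p.max(0),np.percentile(p[:,2],[50,90,98,99.5]),np.abs(p[:,1]).min(), np.median(p[:,0]))
    q=p[p[:,2]>np.percentile(p[:,2],95)]; print(q.mean(0))
n=C[215:285,245:325].reshape(-1,3)
s=n[(n[:,2]>.097)&(n[:,2]<.106)]; cc=s.mean(0);d=np.hypot(*(n[:,:2]-cc[:2]).T)
k=n[(d<.023)&(d>.0125)&(n[:,2]>.08)&(n[:,2]<.092)]
print(cc,np.median(k[:,2]))
r=(284,245,40)
im=c["color"][205:285,244:324,::-1];cv2.imwrite("pics/c5.png",np.clip(cv2.resize(im,(600,600),interpolation=cv2.INTER_CUBIC)*1.3,0,255).astype(np.uint8))
E
```

```text
l 2811 [ 0.01399913 -0.0224925   0.02282486] [-0.00865832  0.01207327  0.01853408  0.02128939] 0.02249249576246161 0.010862574494044024
[ 0.00320767 -0.02580338  0.01831884]
r 2876 [0.01399925 0.03804854 0.02415115] [-0.00929394  0.01199739  0.01870977  0.02147704] 0.02220376654452511 0.010966181990152847
[0.00325116 0.02527188 0.01836718]
[ 0.54619577 -0.12881978  0.10138471] 0.08689546763977646
```

View pics/c5.png

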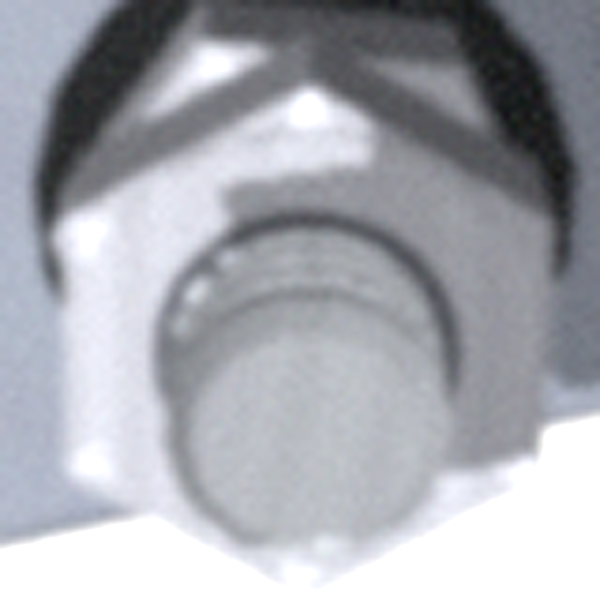

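Call:
send_rows(
  deltas=[-0.005,-0.005,-0.1,0,0,0,-0.005,-0.005,-0.2,0,0,0,-0.005,-0.005,-0.3,0,0,0,-0.005,-0.005,-0.36,0,0,0,-0.005,-0.005,-0.36,0,0,0,-0.005,-0.005,-0.36,0,0,0,-0.005,-0.005,-0.36,0,0,0],
)

```text
clock: 6.0
ee_pos: [0.5455, -0.1288, 0.0966]
tcp_rot: [0.0, 0.99, -0.143, 0.0]
wrist_force: [-0.8, 0.6, -0.0]
gripper_width: 0.576
```

```bash
python3 look.py wrist4
```

```text
psi 343.56834570145816
{'clock': 6.0, 'q': array([-0.2318,  0.4326, -0.3224,  0.8152,  0.    , -3.0866]), 'joint_vel': array([ 0.0015, -0.0049,  0.0038,  0.001 , -0.0013,  0.0005]), 'tau': array([ 3.00000e-03, -4.60159e+01,  2.14343e+01,  1.85000e-02,
        4.00000e-04,  1.00000e-04]), 'ee_pos': array([ 0.5455, -0.1288,  0.0966]), 'tcp_rot': array([ 0.000e+00,  9.897e-01, -1.429e-01,  3.000e-04]), 'wrist_force': array([-0.8406,  0.608 , -0.0275]), 'wrist_torque': array([ 0.0685,  0.0109, -0.0011]), 'gripper_width': 0.5764437020875455}
```

View pics/wrist4.png

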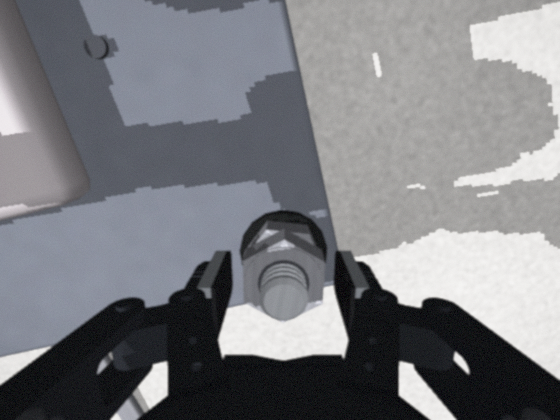

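The pads are centred on either side of the nut, on its flats, with the gap from x≈232 to x≈335 and the nut at 242–326. Now I'll close.

Call:
send_rows(
  deltas=[0,0,0,0,0,0,0,0,0,0,0,0,0,0,0,0,0,0,0,0,0,0,0,0,0,0,0,0,0,0,0,0,0,0,0,0],
  claw=-1,
)

```text
clock: 6.65
ee_pos: [0.5456, -0.1289, 0.0971]
tcp_rot: [0.0, 0.99, -0.143, 0.001]
wrist_force: [-1.4, -0.8, 5.0]
gripper_width: 0.402
```

```bash
python3 look.py wrist5
```

```text
psi 343.5566742545018
{'clock': 6.65, 'q': array([-2.3190e-01,  4.3180e-01, -3.2220e-01,  8.1560e-01, -3.0000e-04,
       -3.0865e+00]), 'joint_vel': array([ 0.0008, -0.0006,  0.0005, -0.0009, -0.0004, -0.0006]), 'tau': array([  0.402 , -43.2495,  20.6093,  -0.5516,   0.2219,  -0.053 ]), 'ee_pos': array([ 0.5456, -0.1289,  0.0971]), 'tcp_rot': array([ 2.000e-04,  9.897e-01, -1.430e-01,  6.000e-04]), 'wrist_force': array([-1.3509, -0.8312,  5.0012]), 'wrist_torque': array([-0.1397,  0.2563, -0.045 ]), 'gripper_width': 0.40173694388015724}
```

View pics/wrist5.png

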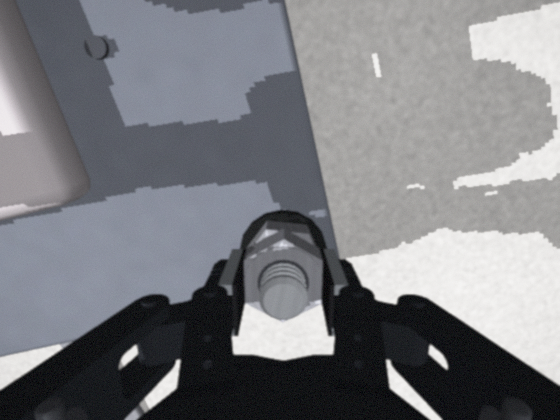

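Call:
send_rows(
  deltas=[0,0,0.004,0,0,-0.08,0,0,0.003,0,0,-0.16,0,0,0.002,0,0,-0.24,0,0,0.001,0,0,-0.33,0,0,0.001,0,0,-0.33,0,0,0.001,0,0,-0.33],
)

```text
clock: 7.3
ee_pos: [0.5453, -0.1293, 0.0967]
tcp_rot: [0.001, 0.921, -0.391, 0.0]
wrist_force: [-1.0, -2.4, 5.0]
gripper_width: 0.406
```

```bash
cat > st.py <<'E'
from plant import readout
import numpy as np
o=readout.get_obs(); q=o["tcp_rot"]; print(o["clock"],"psi",(np.degrees(2*np.arctan2(q[2],q[1]))%360).round(2),"p",o["ee_pos"].round(4),"F",o["wrist_force"].round(2),"M",o["wrist_torque"].round(3),"tau6",o["tau"][5].round(3),"q6",o["q"][5].round(3),"w",round(o["gripper_width"],4))
E
python3 st.py;python3 look.py wrist6 >/dev/null
```

```text
7.3 psi 314.01 p [ 0.5453 -0.1293  0.0967] F [-1.03 -2.39  4.98] M [-0.616  0.334 -0.073] tau6 -0.026 q6 -2.571 w 0.4055
```

View pics/wrist6.png

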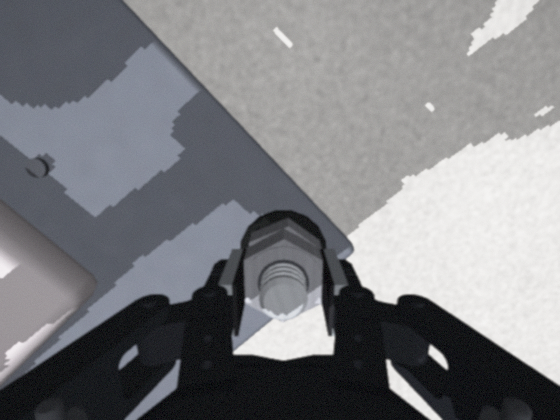

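Call:
send_rows(
  deltas=[0,0,0.003,0,0,-0.09,0,0,0.002,0,0,-0.18,0,0,0.001,0,0,-0.27,0,0,0,0,0,-0.36,0,0,-0.001,0,0,-0.45,0,0,-0.002,0,0,-0.54,0,0,-0.003,0,0,-0.63,0,0,-0.004,0,0,-0.72,0,0,-0.005,0,0,-0.81,0,0,-0.006,0,0,-0.9,0,0,-0.006,0,0,-0.9],
)

```text
clock: 8.45
ee_pos: [0.544, -0.1293, 0.0958]
tcp_rot: [-0.001, -0.445, 0.896, -0.0]
wrist_force: [-3.3, -2.4, 5.2]
gripper_width: 0.406
```

```bash
python3 st.py;python3 look.py wrist7 >/dev/null
```

```text
8.45 psi 232.82 p [ 0.544  -0.1293  0.0958] F [-3.29 -2.36  5.16] M [-0.748  0.757 -0.023] tau6 0.443 q6 -1.154 w 0.4056
```

View pics/wrist7.png

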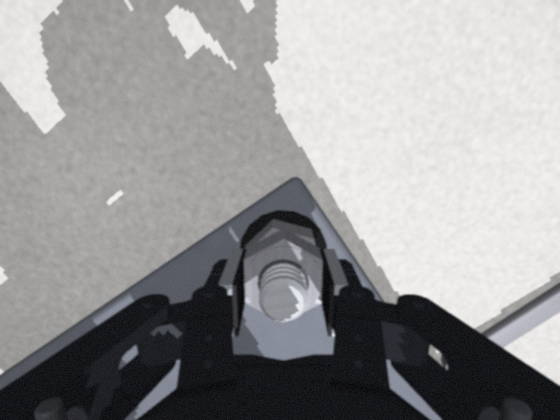

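Call:
send_rows(
  deltas=[-0.008,-0.003,0,0,0,0,-0.008,-0.003,0,0,0,0],
)

```text
clock: 8.7
ee_pos: [0.544, -0.1294, 0.0958]
tcp_rot: [-0.0, -0.446, 0.895, -0.0]
wrist_force: [-1.7, -4.1, 4.2]
gripper_width: 0.402
```

```bash
python3 st.py
```

```text
8.7 psi 232.92 p [ 0.544  -0.1294  0.0958] F [-1.7  -4.13  4.21] M [-0.755  0.569 -0.061] tau6 -0.05 q6 -1.157 w 0.402
```

Call:
send_rows(
  deltas=[0,0.01,0.003,0,0,-0.09,0,0.01,0.003,0,0,-0.18,0,0.01,0.002,0,0,-0.27,0,0.01,0.001,0,0,-0.36,0,0.01,0,0,0,-0.45,0,0.01,-0.001,0,0,-0.54,0,0.01,-0.002,0,0,-0.63,0,0.01,-0.002,0,0,-0.63,0,0.01,-0.002,0,0,-0.63],
)

```text
clock: 9.6
ee_pos: [0.5436, -0.1284, 0.0952]
tcp_rot: [-0.001, 0.032, 0.999, -0.001]
wrist_force: [-3.5, -4.1, 3.1]
gripper_width: 0.406
```

```bash
python3 st.py
```

```text
9.6 psi 176.35 p [ 0.5436 -0.1284  0.0952] F [-3.45 -4.05  3.05] M [-0.83   0.633 -0.051] tau6 -0.043 q6 -0.167 w 0.4065
```

Call:
send_rows(
  deltas=[0,0,-0.001,0,0,-0.07,0,0,-0.001,0,0,-0.13],
)

```text
clock: 9.8
ee_pos: [0.5436, -0.1283, 0.0951]
tcp_rot: [-0.001, 0.135, 0.991, -0.0]
wrist_force: [-3.2, -4.0, 2.7]
gripper_width: 0.403
```

```bash
python3 st.py
```

```text
9.8 psi 164.44 p [ 0.5436 -0.1283  0.0951] F [-3.16 -4.01  2.73] M [-0.739  0.56   0.087] tau6 -0.679 q6 0.04 w 0.4028
```

Call:
send_rows(
  deltas=[0,0,-0.001,0,0,-0.04,0,0,-0.001,0,0,-0.08,0,0,-0.001,0,0,-0.12],
)

```text
clock: 10.1
ee_pos: [0.5437, -0.1281, 0.095]
tcp_rot: [-0.001, 0.227, 0.974, -0.0]
wrist_force: [-2.0, -2.6, 2.7]
gripper_width: 0.402
```

```bash
python3 st.py
```

```text
10.1 psi 153.73 p [ 0.5437 -0.1281  0.095 ] F [-2.04 -2.58  2.72] M [-0.648  0.53   0.058] tau6 -0.462 q6 0.227 w 0.4021
```

Call:
send_rows(
  deltas=[0,0,-0.001,0,0,-0.04,0,0,-0.001,0,0,-0.08,0,0,-0.001,0,0,-0.08,0,0,-0.001,0,0,-0.08],
)

```text
clock: 10.5
ee_pos: [0.5438, -0.128, 0.0949]
tcp_rot: [-0.001, 0.287, 0.958, -0.0]
wrist_force: [-3.7, -3.2, 1.4]
gripper_width: 0.404
```

```bash
python3 st.py
```

```text
10.5 psi 146.63 p [ 0.5438 -0.128   0.0949] F [-3.7  -3.17  1.39] M [-0.661  0.55  -0.048] tau6 -0.051 q6 0.351 w 0.4044
```

Call:
send_rows(
  deltas=[0,0,0,0,0,-0.04,0,0,-0.001,0,0,-0.08,0,0,-0.001,0,0,-0.08,0,0,-0.001,0,0,-0.08],
)

```text
clock: 10.9
ee_pos: [0.5439, -0.1279, 0.0948]
tcp_rot: [-0.001, 0.347, 0.938, -0.0]
wrist_force: [-3.5, -2.2, 0.5]
gripper_width: 0.402
```

```bash
python3 st.py
```

```text
10.9 psi 139.4 p [ 0.5439 -0.1279  0.0948] F [-3.45 -2.23  0.52] M [-0.583  0.67  -0.062] tau6 -0.052 q6 0.478 w 0.402
```

Call:
send_rows(
  deltas=[0,0,0,0,0,-0.04,0,0,-0.001,0,0,-0.08,0,0,-0.001,0,0,-0.08,0,0,-0.001,0,0,-0.08],
)

```text
clock: 11.3
ee_pos: [0.544, -0.1278, 0.0948]
tcp_rot: [-0.001, 0.405, 0.914, -0.0]
wrist_force: [-3.5, -2.4, 0.4]
gripper_width: 0.407
```

```bash
python3 st.py
```

```text
11.3 psi 132.19 p [ 0.544  -0.1278  0.0948] F [-3.53 -2.39  0.43] M [-0.501  0.674 -0.023] tau6 -0.052 q6 0.604 w 0.4068
```

Call:
send_rows(
  deltas=[0,0,0,0,0,-0.04,0,0,-0.001,0,0,-0.08,0,0,-0.001,0,0,-0.08,0,0,-0.001,0,0,-0.08],
)

```text
clock: 11.7
ee_pos: [0.544, -0.1277, 0.0947]
tcp_rot: [-0.001, 0.462, 0.887, 0.0]
wrist_force: [-3.5, -3.0, -1.0]
gripper_width: 0.399
```

```bash
python3 st.py
```

```text
11.7 psi 124.99 p [ 0.544  -0.1277  0.0947] F [-3.52 -2.98 -0.98] M [-0.353  0.641 -0.07 ] tau6 -0.051 q6 0.729 w 0.3989
```

Call:
send_rows(
  deltas=[0,0,-0.001,0,0,-0.04,0,0,-0.001,0,0,-0.08,0,0,-0.001,0,0,-0.08,0,0,-0.001,0,0,-0.08],
)

```text
clock: 12.1
ee_pos: [0.5441, -0.1277, 0.0946]
tcp_rot: [-0.0, 0.517, 0.856, 0.0]
wrist_force: [-3.5, -1.3, -2.0]
gripper_width: 0.405
```

```bash
python3 st.py
```

```text
12.1 psi 117.8 p [ 0.5441 -0.1277  0.0946] F [-3.51 -1.28 -1.99] M [-0.228  0.581 -0.071] tau6 -0.05 q6 0.855 w 0.405
```

Call:
send_rows(
  deltas=[0,0,-0.001,0,0,-0.04,0,0,-0.001,0,0,-0.08,0,0,-0.001,0,0,-0.08,0,0,-0.001,0,0,-0.08],
)

```text
clock: 12.5
ee_pos: [0.5443, -0.1276, 0.0946]
tcp_rot: [-0.0, 0.569, 0.822, 0.0]
wrist_force: [-3.0, -1.3, -2.4]
gripper_width: 0.404
```

```bash
python3 st.py
```

```text
12.5 psi 110.59 p [ 0.5443 -0.1276  0.0946] F [-3.02 -1.34 -2.45] M [-0.08   0.516 -0.106] tau6 -0.049 q6 0.981 w 0.4037
```

Call:
send_rows(
  deltas=[0,0,-0.001,0,0,-0.04,0,0,-0.001,0,0,-0.08,0,0,-0.001,0,0,-0.08,0,0,-0.001,0,0,-0.08],
)

```text
clock: 12.9
ee_pos: [0.5444, -0.1276, 0.0945]
tcp_rot: [-0.0, 0.62, 0.785, 0.0]
wrist_force: [-1.3, 0.3, -3.9]
gripper_width: 0.408
```

```bash
python3 st.py
```

```text
12.9 psi 103.4 p [ 0.5444 -0.1276  0.0945] F [-1.35  0.28 -3.88] M [ 0.032  0.416 -0.082] tau6 -0.047 q6 1.106 w 0.4081
```

Call:
send_rows(
  deltas=[0,0,-0.002,0,0,-0.04,0,0,-0.003,0,0,-0.08,0,0,-0.003,0,0,-0.08,0,0,-0.003,0,0,-0.08],
)

```text
clock: 13.3
ee_pos: [0.5445, -0.1276, 0.0944]
tcp_rot: [-0.0, 0.668, 0.744, 0.0]
wrist_force: [-1.4, 0.6, -3.0]
gripper_width: 0.401
```

```bash
python3 st.py
```

```text
13.3 psi 96.2 p [ 0.5445 -0.1276  0.0944] F [-1.45  0.62 -3.  ] M [ 0.236  0.455 -0.065] tau6 -0.048 q6 1.232 w 0.4006
```

Call:
send_rows(
  deltas=[0,0,-0.001,0,0,-0.04,0,0,-0.002,0,0,-0.08,0,0,-0.002,0,0,-0.08,0,0,-0.002,0,0,-0.08],
)

```text
clock: 13.7
ee_pos: [0.5446, -0.1276, 0.0943]
tcp_rot: [-0.0, 0.713, 0.701, 0.0]
wrist_force: [-1.3, 3.0, -1.4]
gripper_width: 0.405
```

```bash
python3 st.py
```

```text
13.7 psi 89.0 p [ 0.5446 -0.1276  0.0943] F [-1.31  2.96 -1.37] M [ 0.383  0.384 -0.061] tau6 -0.049 q6 1.358 w 0.4047
```

Call:
send_rows(
  deltas=[0,0,-0.001,0,0,-0.04,0,0,-0.002,0,0,-0.08,0,0,-0.002,0,0,-0.08,0,0,-0.002,0,0,-0.08],
)

```text
clock: 14.1
ee_pos: [0.5447, -0.1277, 0.0942]
tcp_rot: [-0.0, 0.756, 0.655, 0.001]
wrist_force: [-2.1, 2.4, -1.4]
gripper_width: 0.402
```

```bash
python3 st.py
```

```text
14.1 psi 81.8 p [ 0.5447 -0.1277  0.0942] F [-2.06  2.39 -1.39] M [ 0.558  0.314 -0.025] tau6 -0.049 q6 1.483 w 0.4017
```

Call:
send_rows(
  deltas=[0,0,-0.001,0,0,-0.04,0,0,-0.001,0,0,-0.08,0,0,-0.001,0,0,-0.08,0,0,-0.001,0,0,-0.08],
)

```text
clock: 14.5
ee_pos: [0.5448, -0.1277, 0.0942]
tcp_rot: [0.0, 0.796, 0.606, 0.001]
wrist_force: [-0.9, 2.5, 0.5]
gripper_width: 0.402
```

```bash
python3 st.py
```

```text
14.5 psi 74.59 p [ 0.5448 -0.1277  0.0942] F [-0.88  2.47  0.52] M [ 0.732  0.188 -0.077] tau6 -0.049 q6 1.609 w 0.402
```

Call:
send_rows(
  deltas=[0,0,-0.001,0,0,-0.04,0,0,-0.001,0,0,-0.08,0,0,-0.001,0,0,-0.08,0,0,-0.001,0,0,-0.08],
)

```text
clock: 14.9
ee_pos: [0.545, -0.1278, 0.0941]
tcp_rot: [0.0, 0.832, 0.555, 0.001]
wrist_force: [0.1, 3.9, -0.5]
gripper_width: 0.405
```

```bash
python3 st.py
```

```text
14.9 psi 67.4 p [ 0.545  -0.1278  0.0941] F [ 0.14  3.92 -0.51] M [ 0.855  0.129 -0.076] tau6 -0.05 q6 1.735 w 0.4053
```

Call:
send_rows(
  deltas=[0,0,-0.001,0,0,-0.04,0,0,-0.001,0,0,-0.08,0,0,-0.001,0,0,-0.08,0,0,-0.001,0,0,-0.08],
)

```text
clock: 15.3
ee_pos: [0.5451, -0.1278, 0.094]
tcp_rot: [0.0, 0.865, 0.502, 0.001]
wrist_force: [-0.0, 3.8, -0.1]
gripper_width: 0.402
```

```bash
python3 st.py
```

```text
15.3 psi 60.2 p [ 0.5451 -0.1278  0.094 ] F [-0.03  3.8  -0.12] M [ 0.9   -0.107 -0.037] tau6 -0.05 q6 1.86 w 0.4015
```

Call:
send_rows(
  deltas=[0,0,-0.001,0,0,-0.04,0,0,-0.001,0,0,-0.08,0,0,-0.001,0,0,-0.08,0,0,-0.001,0,0,-0.08],
)

```text
clock: 15.7
ee_pos: [0.5451, -0.1279, 0.0939]
tcp_rot: [0.0, 0.895, 0.446, 0.001]
wrist_force: [2.0, 3.7, -0.3]
gripper_width: 0.407
```

```bash
python3 st.py
```

```text
15.7 psi 52.99 p [ 0.5451 -0.1279  0.0939] F [ 2.    3.73 -0.31] M [ 0.967 -0.242 -0.112] tau6 -0.05 q6 1.986 w 0.4072
```

Call:
send_rows(
  deltas=[0,0,-0.001,0,0,-0.04,0,0,-0.001,0,0,-0.08,0,0,-0.001,0,0,-0.08,0,0,-0.001,0,0,-0.08],
)

```text
clock: 16.1
ee_pos: [0.5452, -0.128, 0.0938]
tcp_rot: [0.0, 0.921, 0.389, 0.001]
wrist_force: [3.4, 4.7, 0.3]
gripper_width: 0.404
```

```bash
python3 st.py
```

```text
16.1 psi 45.79 p [ 0.5452 -0.128   0.0938] F [3.35 4.68 0.29] M [ 0.958 -0.402 -0.078] tau6 -0.088 q6 2.112 w 0.4039
```

Call:
send_rows(
  deltas=[0,0,-0.001,0,0,-0.04,0,0,-0.001,0,0,-0.08,0,0,-0.001,0,0,-0.08,0,0,-0.001,0,0,-0.08],
)

```text
clock: 16.5
ee_pos: [0.5453, -0.1281, 0.0938]
tcp_rot: [0.0, 0.944, 0.331, 0.001]
wrist_force: [3.1, 4.3, 0.4]
gripper_width: 0.405
```

```bash
python3 st.py
```

```text
16.5 psi 38.63 p [ 0.5453 -0.1281  0.0938] F [3.07 4.3  0.44] M [ 0.932 -0.507 -0.101] tau6 -0.063 q6 2.237 w 0.4051
```

Call:
send_rows(
  deltas=[0,0,0,0,0,-0.01,0,0,0,0,0,-0.02,0,0,0,0,0,-0.03,0,0,0,0,0,-0.04],
)

```text
clock: 16.9
ee_pos: [0.5453, -0.1281, 0.0937]
tcp_rot: [0.0, 0.954, 0.301, 0.001]
wrist_force: [3.3, 4.2, 0.8]
gripper_width: 0.401
```

```bash
python3 st.py
```

```text
16.9 psi 35.02 p [ 0.5453 -0.1281  0.0937] F [3.31 4.21 0.84] M [ 0.808 -0.554  0.165] tau6 0.021 q6 2.3 w 0.4008
```

Call:
send_rows(
  deltas=[0,0,0,0,0,-0.01,0,0,-0.001,0,0,-0.02,0,0,-0.001,0,0,-0.03,0,0,-0.001,0,0,-0.04],
)

```text
clock: 17.3
ee_pos: [0.5453, -0.1282, 0.0937]
tcp_rot: [0.0, 0.963, 0.27, 0.001]
wrist_force: [3.6, 4.3, 0.6]
gripper_width: 0.406
```

```bash
python3 st.py
```

```text
17.3 psi 31.34 p [ 0.5453 -0.1282  0.0937] F [3.58 4.31 0.56] M [ 0.805 -0.657  0.203] tau6 0.076 q6 2.364 w 0.4061
```

Call:
send_rows(
  deltas=[0,0,0,0,0,-0.01,0,0,0,0,0,-0.02,0,0,0,0,0,-0.03,0,0,0,0,0,-0.04],
)

```text
clock: 17.7
ee_pos: [0.5454, -0.1282, 0.0937]
tcp_rot: [0.0, 0.971, 0.24, 0.001]
wrist_force: [3.3, 3.2, 1.5]
gripper_width: 0.405
```

```bash
python3 st.py
```

```text
17.7 psi 27.74 p [ 0.5454 -0.1282  0.0937] F [3.3  3.16 1.46] M [ 0.805 -0.676  0.324] tau6 0.128 q6 2.427 w 0.4047
```

Call:
send_rows(
  deltas=[0,0,0,0,0,-0.01,0,0,0,0,0,-0.02,0,0,0,0,0,-0.03,0,0,0,0,0,-0.04],
)

```text
clock: 18.1
ee_pos: [0.5454, -0.1283, 0.0937]
tcp_rot: [0.001, 0.978, 0.209, 0.001]
wrist_force: [3.6, 2.9, 0.6]
gripper_width: 0.406
```

```bash
python3 st.py
```

```text
18.1 psi 24.12 p [ 0.5454 -0.1283  0.0937] F [3.56 2.85 0.65] M [ 0.777 -0.679  0.353] tau6 0.188 q6 2.49 w 0.4063
```

Call:
send_rows(
  deltas=[0,0,0,0,0,0],
)

```text
clock: 18.2
ee_pos: [0.5454, -0.1283, 0.0938]
tcp_rot: [0.001, 0.978, 0.209, 0.001]
wrist_force: [4.0, 3.8, 0.7]
gripper_width: 0.403
```

```bash
python3 st.py
```

```text
18.2 psi 24.13 p [ 0.5454 -0.1283  0.0938] F [4.02 3.78 0.67] M [ 0.783 -0.674  0.211] tau6 0.267 q6 2.489 w 0.4029
```

Call:
send_rows(
  deltas=[0,0,0,0,0,0,0,0,0,0,0,0],
)

```text
clock: 18.4
ee_pos: [0.5454, -0.1283, 0.0937]
tcp_rot: [0.001, 0.978, 0.209, 0.001]
wrist_force: [4.0, 4.0, 1.7]
gripper_width: 0.402
```

```bash
python3 st.py
```

```text
18.4 psi 24.14 p [ 0.5454 -0.1283  0.0937] F [3.99 4.01 1.74] M [ 0.797 -0.653  0.21 ] tau6 0.209 q6 2.489 w 0.4016
```

Call:
send_rows(
  deltas=[0,0,0,0,0,0],
)

```text
clock: 18.5
ee_pos: [0.5454, -0.1283, 0.0937]
tcp_rot: [0.001, 0.978, 0.209, 0.001]
wrist_force: [3.7, 4.7, 1.3]
gripper_width: 0.405
```

```bash
python3 st.py
```

```text
18.5 psi 24.14 p [ 0.5454 -0.1283  0.0937] F [3.67 4.68 1.3 ] M [ 0.717 -0.713  0.243] tau6 0.209 q6 2.489 w 0.4049
```

Call:
send_rows(
  deltas=[0,0,0,0,0,-0.01,0,0,0,0,0,-0.02,0,0,0,0,0,-0.03,0,0,0,0,0,-0.04],
)

```text
clock: 18.9
ee_pos: [0.5454, -0.1283, 0.0937]
tcp_rot: [0.001, 0.984, 0.178, 0.001]
wrist_force: [3.4, 2.7, 0.8]
gripper_width: 0.404
```

```bash
python3 st.py
```

```text
18.9 psi 20.51 p [ 0.5454 -0.1283  0.0937] F [3.44 2.69 0.84] M [ 0.711 -0.74   0.371] tau6 0.246 q6 2.553 w 0.4042
```

Call:
send_rows(
  deltas=[0,0,0,0,0,-0.01,0,0,0,0,0,-0.02],
)

```text
clock: 19.1
ee_pos: [0.5454, -0.1284, 0.0937]
tcp_rot: [0.001, 0.987, 0.162, 0.001]
wrist_force: [3.6, 2.2, 1.1]
gripper_width: 0.403
```

```bash
python3 st.py
```

```text
19.1 psi 18.7 p [ 0.5454 -0.1284  0.0937] F [3.57 2.19 1.08] M [ 0.657 -0.784  0.433] tau6 0.271 q6 2.584 w 0.4032
```

Call:
send_rows(
  deltas=[0,0,0,0,0,0,0,0,0,0,0,0],
)

```text
clock: 19.3
ee_pos: [0.5454, -0.1284, 0.0937]
tcp_rot: [0.001, 0.987, 0.163, 0.001]
wrist_force: [3.5, 2.9, 1.7]
gripper_width: 0.407
```

```bash
python3 st.py
```

```text
19.3 psi 18.71 p [ 0.5454 -0.1284  0.0937] F [3.49 2.87 1.68] M [ 0.694 -0.77   0.263] tau6 0.297 q6 2.584 w 0.4066
```

Torque while turning is about 0.42 N m, and 0.28–0.30 N m when held still. That is at target, so I'll release.

Call:
send_rows(
  deltas=[0,0,0,0,0,0,0,0,0,0,0,0,0,0,0,0,0,0,0,0,0,0,0,0,0,0,0,0,0,0,0,0,0,0,0,0],
  claw=0.15,
)

```text
clock: 19.9
ee_pos: [0.5442, -0.1281, 0.0933]
tcp_rot: [0.0, 0.987, 0.162, -0.0]
wrist_force: [0.2, 0.2, -0.3]
gripper_width: 0.577
```

```bash
python3 st.py; python3 look.py wrist8 >/dev/null
```

```text
19.9 psi 18.66 p [ 0.5442 -0.1281  0.0933] F [ 0.21  0.16 -0.27] M [0.018 0.013 0.016] tau6 0.0 q6 2.585 w 0.5774
```

View pics/wrist8.png

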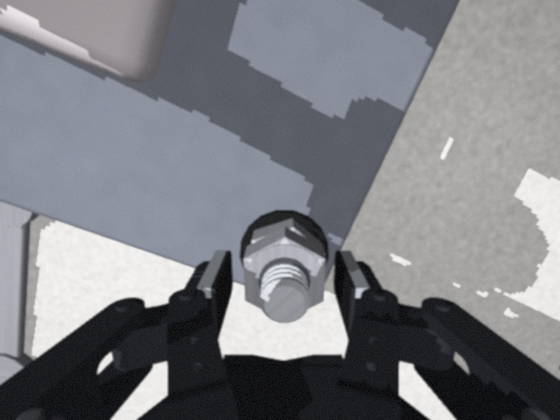

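The pads are clear of the nut, forces read zero, and the flats still line up with the jaws. I'll go straight up and check.

Call:
send_rows(
  deltas=[0,0,0.15,0,0,0,0,0,0.4,0,0,0,0,0,0.7,0,0,0,0,0,0.9,0,0,0,0,0,0.9,0,0,0,0,0,0.9,0,0,0],
)

```text
clock: 20.55
ee_pos: [0.5445, -0.128, 0.1833]
tcp_rot: [0.0, 0.987, 0.162, 0.0]
wrist_force: [-0.4, 0.3, 0.1]
gripper_width: 0.576
```

```bash
python3 st.py; python3 look.py wrist9 >/dev/null; python3 - <<'E'
from h import *
c,o=pickle.load(open("wrist9.pkl","rb")); R,t=wristRt(c,o)
uv=proj(c,[.5445,-.1285,.085],R,t); u,v=int(uv[0]),int(uv[1]); r=34
C=cloud(c,R,t); p=C[v-r:v+r,u-r:u+r].reshape(-1,3)
s=p[(p[:,2]>.096)&(p[:,2]<.11)];cc=s.mean(0)
d=np.hypot(*(p[:,:2]-cc[:2]).T)
n=p[(d<.023)&(d>.0125)&(p[:,2]>.078)&(p[:,2]<.092)]
print(cc,np.median(n[:,2]))
a=c["color"][v-r:v+r,u-r:u+r,::-1]
cv2.imwrite("pics/c9.png",np.clip(cv2.resize(a,(600,600),interpolation=cv2.INTER_CUBIC)*1.3,0,255).astype(np.uint8))
from plant import vision
T=vision.capture("top");cv2.imwrite("pics/top9.png",T["color"][:,:,::-1])
T0=pickle.load(open("top0.pkl","rb"))
df=cv2.absdiff(T["color"],T0["color"]).max(2)
for n,(x,y) in dict(petri=(113,245),bott=(440,265),box=(454,223),sp=(269,275)).items(): print(n,np.percentile(df[y-40:y+40,x-25:x+25],[50,95,99]))
E
```

```text
20.55 psi 18.67 p [ 0.5445 -0.128   0.1833] F [-0.44  0.28  0.13] M [-0.043  0.02  -0.015] tau6 0.0 q6 2.585 w 0.5756
[ 0.54581186 -0.12812803  0.10136916] 0.08336023233559696
petri [38. 42. 44.]
bott [ 97. 109. 116.]
box [ 36. 111. 120.]
sp [38. 42. 44.]
```

View pics/c9.png

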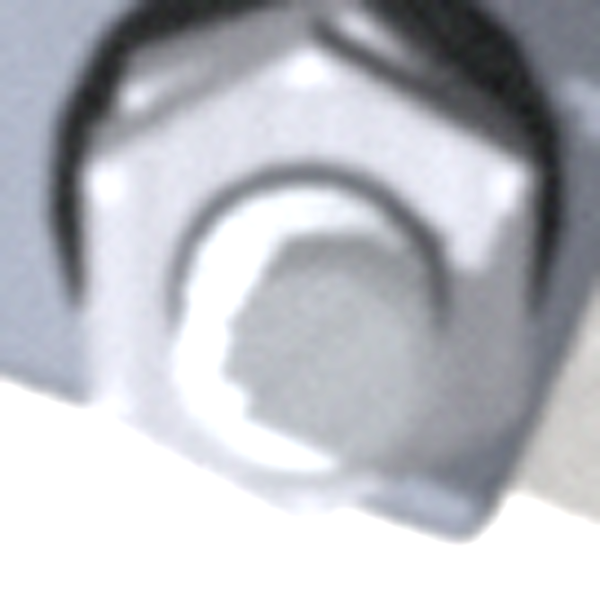

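View pics/top9.png

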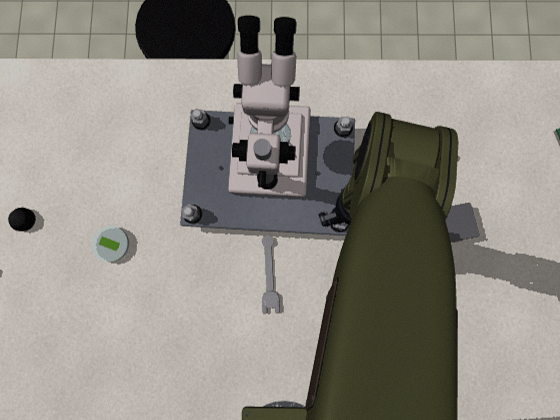

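The nut is down 3.5 mm, its top at 83.4 mm like the locked mounts, with no gap showing. It kept its angle when let go. The dish and spanner sit where they were; the arm hides the bottle and most of the slide box in the top view, but it stayed well above them. Handing in.

```bash
python3 -c "
from plant import job; print(job.hand_in())"
```

```text
the job is handed in; nothing more can be done
None
```

I ran the lock nut on the -y near mount down 5.67 rad (about 3.5 mm) in one grip, tightened it, let go and handed in at about 21 s.

- **Torque:** the wrist moment at the end of the last turning step was 0.43 N m (0.42 N m on the fitted trend). That should be about 50 N between the nuts, but I could not measure that force directly. Held still, the torque read less: 0.26 N m at the wrist and 0.30 N m on the last joint. I took the turning value as the tightening torque. If the held value is the true one, the nut is near the lower limit.
- **Touch point:** this was uncertain. The wrist-torque trend put first contact about 0.1–0.2 rad later than the first small change in the last joint's torque. On the earlier estimate, by angle alone, the torque could be about 0.5–0.6 N m, still under 0.65 N m.
- **After release:** wrist force and moment went back to about zero. The nut kept its angle, and its top sits at 83.4 mm, like the locked mounts, with no visible gap.
- **Bench and microscope:** one approach move was 30 mm instead of the 3 mm I meant, but it was in free space and touched nothing. The top view shows the dish, spanner and microscope where they were. The arm hid the bottle and most of the slide box in that view, so I did not check those two, and my automatic picture comparison was useless because the overall brightness had changed.

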